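# Advance the day wheel of the cafe's label dater and print

## Robot

A 6-joint arm with a two-finger parallel gripper is mounted at the origin on the work surface. World frame = base frame: x ahead of the robot, y to its left, z up, the work surface at z = 0. Lengths are in m, angles in rad, forces in N, time in s.
With the tool pointing down it reaches from about 0.35 to 0.975 m from the base axis. Payload 4.9 kg.
Tool frame: the origin (TCP) lies at the very end of the fingers, on their centre line; the grasp point (between the pads) lies 19 mm behind it; x points along the fingers, y is the direction in which the jaws open and shut, and the axes are right-handed (so a half turn about x gives the same grasp; the last joint's range is limited). The gripper opens to 85 mm and grips with 20 to 120 N. Pads are 22 mm wide; open, the fingers measure 114 mm over their backs; the gripper's body (76 mm by 85 mm) begins 54 mm behind the grasp point. The pads swing forward as they close: fully open they stand 13 mm farther back than shut.
Start: joints at [1.152, 0.053, 1.613, -0, 1.476, -0.119], TCP at [0.185, 0.597, 0.231] pointing down, gripper open.
Joint ranges: [-3.01, 3.01], [-1.01, 2.22], [0.06, 2.58], [-1.02, 4.17], [0.09, 2.62], [-3.14, 3.14]. Speed limits (rad/s): [2.57, 2.57, 3.14, 3.14, 3.14, 3.14].

## Interface

Orientations are given as a rotation vector (axis times angle).
In Python, from station import ctrl gives the robot as it stands. The module is installed in compiled form; this text tells all that it offers.
- The arm moves only by the shell command python3 -m handwheel 'ROWS' [FORCE]. ROWS is JSON, one flat list of numbers, 7 for each row, row after row: the opening, from 0 (shut) to 1 (fully open), then the shift along the tool's x, y, z in m, then the turn, a rotation vector about the tool's x, y, z in degrees. A call has 1 to 12 rows; each row is the pose to reach, as a shift and turn from the pose commanded when the call began, along the tool's axes at that moment; what a row does not reach only later rows make up. A row lasts 1/12 s, in which the tool goes at most 41.7 mm and 7.16 degrees, less where a joint would pass 70% of its speed; a pose out of reach is approached as far as the arm can. A call with a gripper value outside its range is refused whole. The fingers move at their own pace and stop on an object; FORCE is the grip in N (left out, the last holds). Time passes only in rows, so rows that repeat a pose let the fingers close. It gives the time, the measured TCP pose, the force and the opening at its end, in the units of the state.
- ctrl.get_obs(): the state, without advancing time (a new reading comes with each control period).
- ctrl.get_image(name): name is "side" or "top"; returns (picture, depth): 480x640x3 uint8, blue, green, red; 480x640 float32, m along the optical axis (not along the pixel's ray), 0 where there is no reading.
- ctrl.camera_params(name): a dict with "fov_y" (degrees; the focal length in pixels is half the picture's height over the tangent of half this angle, whatever the lens; pixels are square), "cx", "cy" (the principal point, pixels), "R" (3x3) and "t" (3): a world point X has camera coordinates R X + t. Camera axes: x right, y down, z forward; pixel columns grow to the right and rows downward; lengths in m; the calibration is good to about 2 mm. A picture is of the moment at which its call begins. camera_params takes no time and is no camera call.
- ctrl.finish_job(): hands the job in, once; it reports no verdict.
The state is a dict: "t": time; "q": joint angles; "dq": joint speeds; "effort": joint torques, N m; "tool_pos": TCP position; "tool_rot": TCP orientation; "contact_force": force on the tool from outside, world axes, zero at the start; "wrist_torque": the same for the moment, N m; "opening": finger opening in m.
Only numpy, scipy, OpenCV 4.12 (cv2) and the standard library are available. Lean on these libraries where they do the work, as an engineer would, in place of code of your own. Each camera call takes 0.05 s, during which the arm holds its last target.

## Task

Set the label dater on the counter for today: with a fingertip, flick the top of its toothed day wheel away from the print key, click by click, until the one wide tooth stands straight up and no further. Then press the square print key right down and let it come up again. Only touch the dater - do not lift it or shove it along the counter - and leave everything around it standing where it is.

Things in the scene. Friction and masses are not known exactly. Their poses are not given: they have to be found in the camera images.
- dater: Label dater: a loose weighted grey box (about 1.6 kg), 180 long (x) x 110 wide (y) x 40 mm high, a toothed wheel standing on it, a square key at its front. x points from key end to wheel end, y left, z up. Origin on the underside; the box spans x -105 to +75, y +-55 mm. Two upright black cheeks flank the wheel: a plate at y -25 to -17 mm, top at z 99; a block at y +17 to +47 mm, top at z 112.
- hub (a point): Centre of the day wheel on its level axle (along the dater's y), fixed at x +15, y 0, z 87 mm of the dater, axes as the dater's. The cheeks are centred on it in x, the plate 60, the block 94 mm long. The wheel is an aluminium disc 48 mm in diameter, 12 mm thick, with eight radial teeth 45 degrees apart, 6 mm thick, round-tipped, reaching 45 mm from the axle.
- wheel_top (a point): Fixed point of the dater 45 mm straight above the hub (132 mm above the counter): the tip of the upright tooth. At rest one tooth stands upright and its neighbours lean 45 degrees, their tips 13 mm lower. A fingertip moved level along +x over the hub, 5 to 11 mm lower than this point, set down on the key side of the upright tooth and taken to about 35 mm past the hub, turns one click and slips off.
- day_wheel (a joint): Turn of the day wheel, rad. 0: the index tooth (28 mm wide along the axle, the other seven 12 mm) stands straight up, as wanted. Grows as the wheel's top moves away from the key (dater's +x). One click is pi/4; a spring draws the wheel to the nearest click when let go. Starts 2, 3 or 4 clicks short (-1.57, -2.36 or -3.14). Takes up to about 5 N at a tooth's tip.
- print_key (a joint): Travel of the print key, m: 0 up, 0.006 fully down (pressed from 0.0045). Sprung: about 5 N holds it fully down; it comes up again by itself.
- key_top (a point): Centre of the top face of the print key, a square grey plastic key 40 x 40 mm, 56 mm above the counter when up, at x -80, y 0 mm of the dater; moves straight down 6 mm.
- muffin: Muffin, bystander, 78 mm wide, 68 mm tall, origin at its foot.
- cup: Lidded paper cup, bystander, 80 mm wide, 96 mm tall, origin at its foot.
- sugar_jar: Glass jar with steel cap, bystander, 68 mm wide, 90 mm tall, origin at its foot.
- espresso_cup: White cup with a handle, bystander, 72 mm wide plus handle, 60 mm tall, origin at its foot.
- tamper: Steel tamper standing on its foot, bystander, 58 mm wide, 87 mm tall, origin at its foot.
- label_roll: Paper label roll lying flat, bystander, 70 mm wide, 30 mm tall, origin at its foot.
- shaker: Aluminium shaker, bystander, 60 mm wide, 98 mm tall, origin at its foot.
There are look-alikes about, which are no part of the job. Leave any blue or pink look-alike of the dater alone.

How it is judged:
By the outcome, as a careful person would: the job done as asked, in the order asked, and still so for the second after the job is handed in, with the robot touching nothing.
It also fails if it takes over 54 s, if anything falls off the work surface, if the arm or the gripper's body presses on something with over 40 N, if the wrist force passes 120 N, or if a joint passes its speed limit or range.

## Working session

There is one attempt and no reset: what is moved stays moved. The work goes in short steps, Python scripts to look and compute and a shell command to move; the robot and the scene stay as the last step left them, time stands still between calls to the robot, and variables do not carry over. Pictures are saved under pics/ and viewed, and the job is handed in when it is done.

```bash
mkdir -p pics
python3 - <<'E'
from station import ctrl
import cv2,numpy as np
o=ctrl.get_obs();print({k:np.round(v,3) for k,v in o.items()})
for n in("side","top"):
    p,d=ctrl.get_image(n);cv2.imwrite(f"pics/{n}0.png",p);np.save(f"pics/{n}0.npy",d)
    c=ctrl.camera_params(n);print(n,c)
E
```

```text
{'t': np.float64(0.0), 'q': array([ 1.152,  0.053,  1.614, -0.   ,  1.476, -0.119]), 'dq': array([-0.001,  0.002, -0.   ,  0.   ,  0.001, -0.   ]), 'effort': array([ 1.0000e-03, -3.9370e+01, -3.7017e+01, -0.0000e+00,  7.0000e-03,
       -0.0000e+00]), 'tool_pos': array([0.184, 0.597, 0.23 ]), 'tool_rot': array([ 0.234,  1.559, -0.237]), 'contact_force': array([ 0.623, -0.207, -0.55 ]), 'wrist_torque': array([ 0.04 , -0.001,  0.039]), 'opening': np.float64(0.085)}
side {'fov_y': 49.77199295060959, 'cx': 316.2257378243346, 'cy': 241.26900397114647, 'R': array([[ 0.99518444, -0.0973052 ,  0.01181679],
       [-0.04790678, -0.58801876, -0.80742732],
       [ 0.08551537,  0.802973  , -0.58984869]]), 't': array([-0.5078673 ,  0.10065057,  1.33868604])}
top {'fov_y': 48.78134886509681, 'cx': 319.4545359803199, 'cy': 237.80463607864078, 'R': array([[-0.02879829, -0.99931323, -0.02331816],
       [-0.99784712,  0.03011548, -0.0582597 ],
       [ 0.05892193,  0.02159018, -0.99802909]]), 't': array([0.00841474, 0.50925167, 1.45348284])}
```

View pics/side0.png

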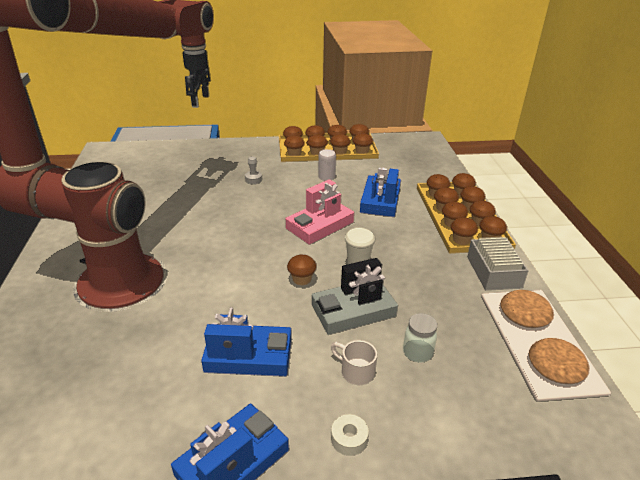

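View pics/top0.png

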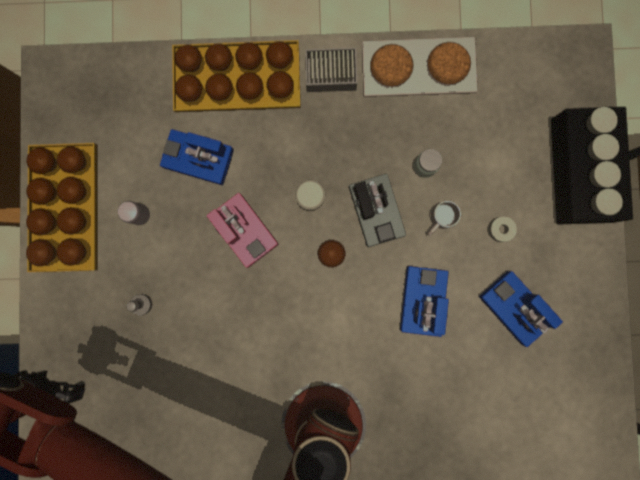

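Run:
```python
import cv2,numpy as np
a=cv2.imread("pics/side0.png")[240:345,295:415];b=cv2.imread("pics/top0.png")[165:255,335:420]
a=cv2.resize(a,None,fx=5,fy=5,interpolation=cv2.INTER_CUBIC);b=cv2.resize(b,None,fx=6,fy=6,interpolation=cv2.INTER_CUBIC)
cv2.imwrite("pics/ca.png",a);cv2.imwrite("pics/cb.png",b)
```

```text
(no output)
```

View pics/ca.png

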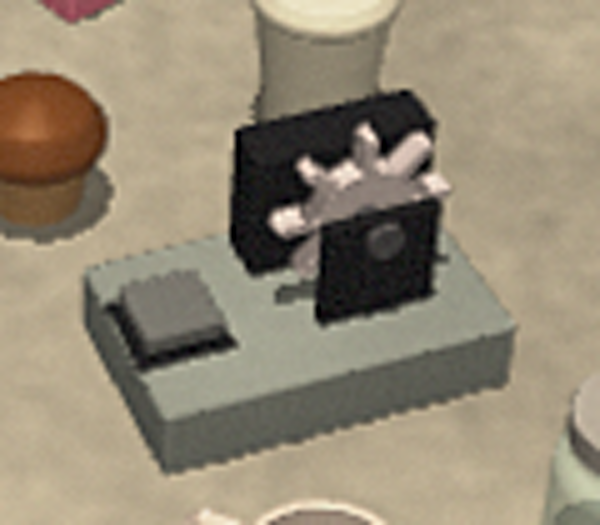

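View pics/cb.png

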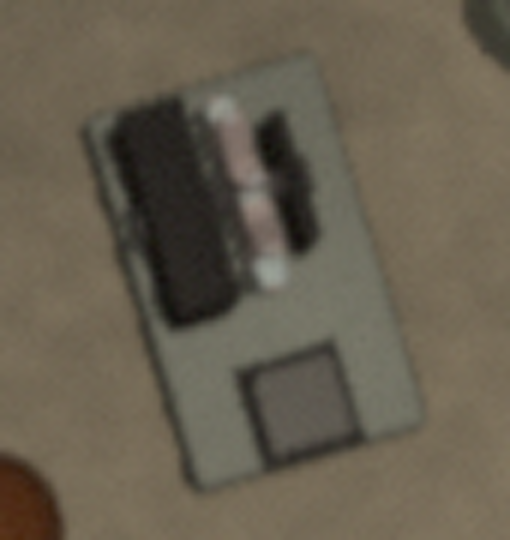

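```bash
cat > h.py <<'E'
from station import ctrl
import numpy as np,cv2
def ray(n,u,v,z):
    c=ctrl.camera_params(n);f=240/np.tan(np.radians(c["fov_y"]/2))
    R=np.array(c["R"]);t=np.array(c["t"]);C=-R.T@t
    d=R.T@np.array([(u-c["cx"])/f,(v-c["cy"])/f,1]);return C+d*(z-C[2])/d[2]
def proj(n,X):
    c=ctrl.camera_params(n);f=240/np.tan(np.radians(c["fov_y"]/2))
    p=np.array(c["R"])@X+c["t"];return p[0]/p[2]*f+c["cx"],p[1]/p[2]*f+c["cy"]
E
python3 - <<'E'
from h import *
top=lambda x,y,z:ray("top",335+x/6-.4,165+y/6-.4,z)
side=lambda x,y,z:ray("side",295+x/5-.4,240+y/5-.4,z)
print("box top corners")
T=[top(*p,.04) for p in[(88,125),(312,52),(425,422),(205,490)]]
S=[side(*p,.04) for p in[(165,418),(517,325),(85,268)]]
for P in T+S:print(P.round(4))
print([np.linalg.norm(T[i]-T[i-1]).round(3) for i in range(4)], np.linalg.norm(S[1]-S[0]),np.linalg.norm(S[2]-S[0]))
c=np.mean(T,0);ax=(T[0]+T[1]-T[2]-T[3]);yaw=np.arctan2(ax[1],ax[0]);e=np.array([np.cos(yaw),np.sin(yaw),0])
print("yaw",np.degrees(yaw),"S yaw",np.degrees(np.arctan2(*(S[1]-S[0])[1::-1])))
o=c+.015*e;print("origin",o)
K=np.mean([top(*p,.056) for p in[(248,368),(335,345),(358,440),(268,465)]],0)
print("key top",K, "pred",c-.065*e,"side key",np.mean([side(*p,.056) for p in[(120,282),(200,270),(228,328),(150,348)]],0))
print("side center", (S[1]+S[2])/2)
d=np.load("pics/top0.npy");print("depth",[round(float(d[int(165+y/6),int(335+x/6)]),3) for x,y in[(300,405),(390,390),(175,220)]])
import json
E
```

```text
box top corners
[ 0.649  -0.0929  0.04  ]
[ 0.6792 -0.1961  0.04  ]
[ 0.5086 -0.241   0.04  ]
[ 0.4807 -0.1405  0.04  ]
[ 0.5122 -0.2396  0.04  ]
[ 0.6845 -0.1932  0.04  ]
[ 0.4853 -0.1362  0.04  ]
[np.float64(0.175), np.float64(0.107), np.float64(0.176), np.float64(0.104)] 0.17845083153395455 0.10686298954281001
yaw 15.263516404908032 S yaw 15.08719230941915
origin [ 0.59383281 -0.16366901  0.04      ]
key top [ 0.51714816 -0.18418543  0.056     ] pred [ 0.51665479 -0.18472971  0.04      ] side key [ 0.52264467 -0.18404824  0.056     ]
side center [ 0.58490779 -0.16469208  0.04      ]
depth [1.43, 1.442, 1.372]
```

```bash
cat >> h.py <<'E'
from scipy.spatial.transform import Rotation as Rot
E_=np.array([np.cos(np.radians(15.2)),np.sin(np.radians(15.2)),0]);N_=np.array([-E_[1],E_[0],0])
O=np.array([.595,-.1635,0])
def world(x,y,z):return O+x*E_+y*N_+[0,0,z]
def todater(p):
    d=np.array(p)-O;return np.array([d@E_,d@N_,d[2]])
def st():
    o=ctrl.get_obs();R=Rot.from_rotvec(o["tool_rot"]).as_matrix()
    print("t",round(o["t"],2),"pos",np.round(o["tool_pos"],4),"dater mm",(todater(o["tool_pos"])*1e3).round(1),"F",np.round(o["contact_force"],1),"open",round(float(o["opening"]),4));return o,R
def togo(x,y,z):
    o,R=st();print("shift tool",(R.T@(world(x,y,z)-o["tool_pos"])).round(4))
E
python3 - <<'E'
from h import *
o,R=st();print(R.round(3))
# target: tool x down, tool y along +-N or +-E
for nm,y in(("N",N_),("-N",-N_),("E",E_),("-E",-E_)):
    T=np.column_stack([[0,0,-1],y,np.cross([0,0,-1],y)])
    print(nm,np.degrees(Rot.from_matrix(R.T@T).as_rotvec()).round(1))
print(world(.015,0,.18),(R.T@(world(-.03,0,.2)-o["tool_pos"])).round(3))
E
```

```text
t 0.1 pos [0.1843 0.5966 0.2302] dater mm [-197.   841.2  230.2] F [-0.4 -0.3  0.7] open 0.0853
[[-0.001  0.295  0.955]
 [-0.002  0.955 -0.295]
 [-1.    -0.002 -0.   ]]
N [-32.4  -0.    0.1]
-N [1.476e+02 1.000e-01 1.000e-01]
E [57.6  0.   0.1]
-E [-1.224e+02 -1.000e-01  0.000e+00]
[ 0.60947525 -0.15956716  0.18      ] [ 0.031 -0.621  0.591]
```

```bash
python3 -m handwheel '[0,0,-0.03,0.028,-6,0,0, 0,0,-0.06,0.057,-12,0,0, 0,0,-0.09,0.085,-18,0,0, 0,0,-0.12,0.114,-24,0,0, 0,0,-0.15,0.142,-30,0,0, 0,0,-0.18,0.171,-32.4,0,0, 0,0,-0.21,0.2,-32.4,0,0, 0,0,-0.24,0.228,-32.4,0,0, 0,0,-0.27,0.257,-32.4,0,0, 0,0,-0.3,0.285,-32.4,0,0, 0,0,-0.32,0.304,-32.4,0,0, 0,0,-0.32,0.304,-32.4,0,0]' 30
python3 - <<'E'
from h import *
togo(-.020,0,.2);o,R=st();print(R.round(3))
E
```

```text
t: 1.1
tool_pos: [0.382, 0.1977, 0.2309]
tool_rot: [-0.205, 1.561, 0.202]
contact_force: [-0.7, 0.7, -0.7]
opening: -0.0002
t 1.1 pos [0.382  0.1977 0.2309] dater mm [-110.9  404.5  230.9] F [-0.7  0.7 -0.7] open -0.0002
shift tool [ 0.0317 -0.4038  0.0933]
t 1.1 pos [0.382  0.1977 0.2309] dater mm [-110.9  404.5  230.9] F [-0.7  0.7 -0.7] open -0.0002
[[ 0.    -0.256  0.967]
 [-0.002  0.967  0.256]
 [-1.    -0.002 -0.   ]]
```

```bash
python3 -m handwheel '[0,0,-0.04,0.009,0,0,0, 0,0,-0.08,0.018,0,0,0, 0,0,-0.12,0.028,0,0,0, 0,0,-0.16,0.037,0,0,0, 0,0,-0.2,0.046,0,0,0, 0,0,-0.24,0.056,0,0,0, 0,0,-0.28,0.065,0,0,0, 0,0,-0.32,0.075,0,0,0, 0,0,-0.36,0.086,0,0,0, 0,0.015,-0.39,0.094,0,0,0, 0,0.032,-0.404,0.098,0,0,0, 0,0.032,-0.404,0.098,0,0,0]'
python3 - <<'E'
from h import *
togo(-.015,0,.125)
for n in("side","top"):
    p,d=ctrl.get_image(n);u,v=map(int,proj(n,world(0,0,.1)));c=p[v-60:v+60,u-75:u+75];cv2.imwrite(f"pics/{n}1.png",cv2.resize(c,None,fx=5,fy=5,interpolation=cv2.INTER_CUBIC));print(n,u-75,v-60)
E
```

```text
t: 2.1
tool_pos: [0.5802, -0.1639, 0.1945]
tool_rot: [-0.204, 1.567, 0.209]
contact_force: [-1.1, 0.6, -0.7]
opening: 0.0001
t 2.1 pos [ 0.5802 -0.1639  0.1945] dater mm [-14.4   3.5 194.5] F [-1.1  0.6 -0.7] open 0.0001
shift tool [ 0.0694 -0.0038 -0.0002]
side 284 219
top 302 141
```

View pics/side1.png

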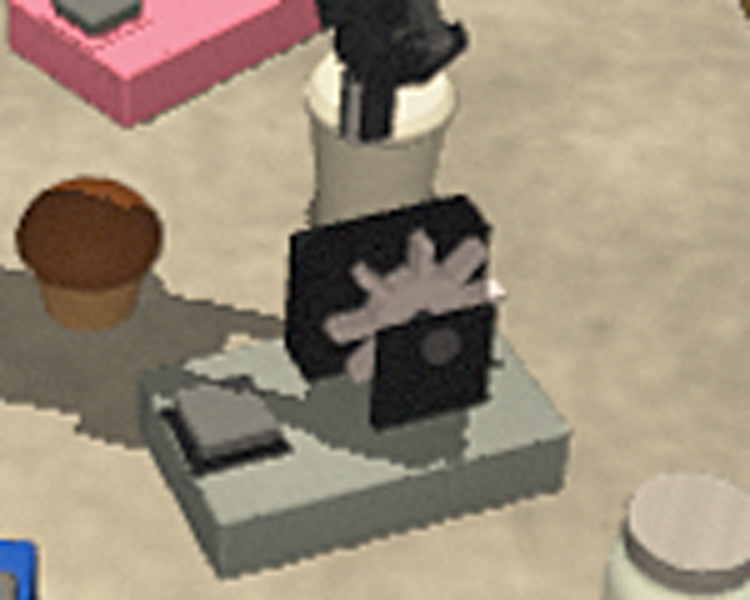

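View pics/top1.png

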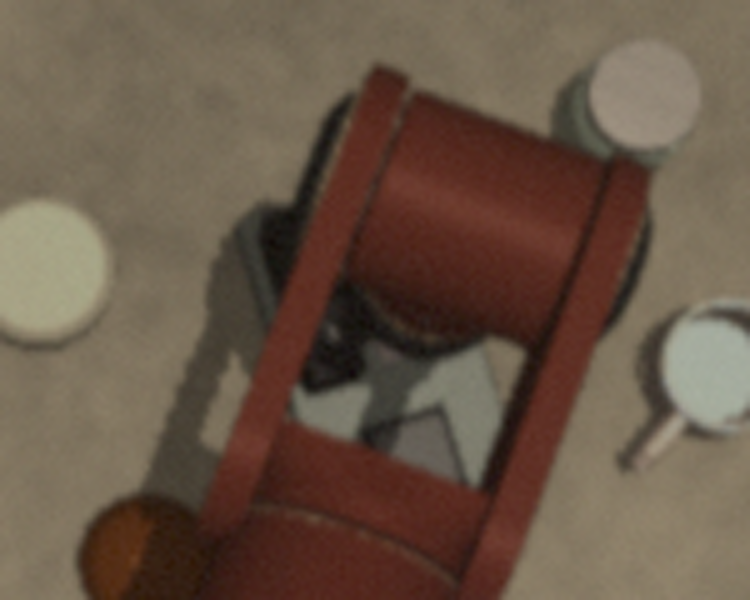

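Run:
```python
from h import *
print("tooth tip pred crop",[(a-b)*5 for a,b in zip(proj("side",world(.015,0,.132)),(284,219))])
o,R=st()
print("tcp pred crop",[(a-b)*5 for a,b in zip(proj("side",o["tool_pos"]),(284,219))])
print("ray to tip plane (dater mm)",todater(ray("side",284+418/5-.4,219+232/5-.4,.132))*1e3)
togo(-.015,0,.125)
```

```text
tooth tip pred crop [np.float64(413.868589722407), np.float64(239.5072483242859)]
t 2.2 pos [ 0.5804 -0.1618  0.1977] dater mm [-13.6   5.5 197.7] F [0.  0.4 0.9] open -0.0001
tcp pred crop [np.float64(360.17100746447596), np.float64(130.3057447500548)]
ray to tip plane (dater mm) [ 18.90480286   5.97126123 132.        ]
t 2.2 pos [ 0.5804 -0.1618  0.1977] dater mm [-13.6   5.5 197.7] F [0.  0.4 0.9] open -0.0001
shift tool [ 0.0726 -0.0057 -0.0012]
```

```bash
python3 -m handwheel '[0,0.03,-0.005,0,0,0,0, 0,0.055,-0.005,0,0,0,0, 0,0.07,-0.005,0,0,0,0, 0,0.073,-0.005,-0.001,0,0,0, 0,0.073,-0.005,-0.001,0,0,0, 0,0.073,-0.005,-0.001,0,0,0]'
python3 - <<'E'
from h import *
togo(.050,0,.125);togo(.05,0,.125)
n="side";p,d=ctrl.get_image(n);c=p[219:339,284:434];cv2.imwrite(f"pics/{n}2.png",cv2.resize(c,None,fx=5,fy=5,interpolation=cv2.INTER_CUBIC))
st()
E
```

```text
t: 2.7
tool_pos: [0.5823, -0.167, 0.1282]
tool_rot: [-0.21, 1.558, 0.208]
contact_force: [0.1, -0.2, 1.2]
opening: 0.0001
t 2.7 pos [ 0.5823 -0.167   0.1282] dater mm [-13.2  -0.  128.2] F [ 0.1 -0.2  1.2] open 0.0001
shift tool [ 0.0034 -0.0001  0.0632]
t 2.7 pos [ 0.5823 -0.167   0.1282] dater mm [-13.2  -0.  128.2] F [ 0.1 -0.2  1.2] open 0.0001
shift tool [ 0.0034 -0.0001  0.0632]
t 2.75 pos [ 0.5826 -0.1673  0.1288] dater mm [-12.9  -0.4 128.8] F [0.1 0.8 0.4] open 0.0003
```

View pics/side2.png

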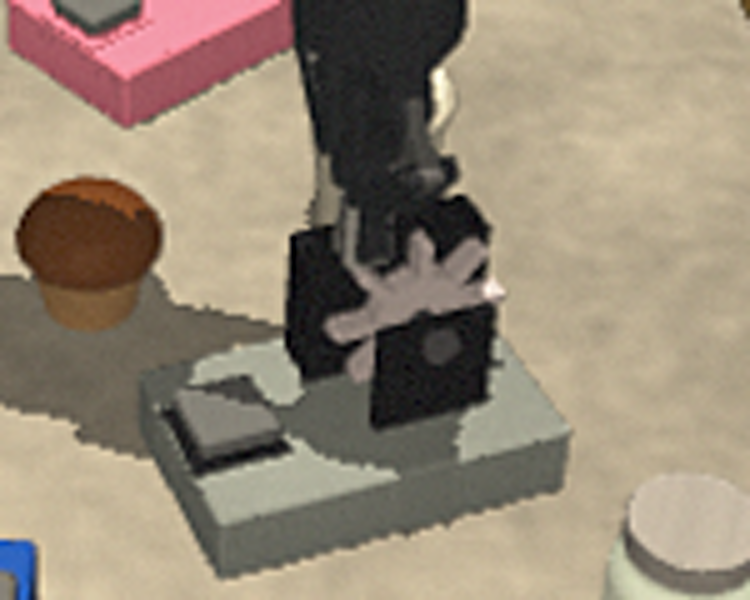

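```bash
python3 -m handwheel '[0,0.002,0,0.006,0,0,0, 0,0.002,0,0.014,0,0,0, 0,0.002,0,0.022,0,0,0, 0,0.002,0,0.03,0,0,0, 0,0.002,0,0.038,0,0,0, 0,0.002,0,0.046,0,0,0, 0,0.002,0,0.055,0,0,0, 0,0.002,0,0.063,0,0,0, 0,0.002,0,0.063,0,0,0, 0,-0.028,0,0.063,0,0,0, 0,-0.038,0,0.063,0,0,0]'
python3 - <<'E'
from h import *
togo(-.015,0,.125)
n="side";p,d=ctrl.get_image(n);c=p[219:339,284:434];cv2.imwrite(f"pics/{n}3.png",cv2.resize(c,None,fx=5,fy=5,interpolation=cv2.INTER_CUBIC))
st()
E
```

```text
t: 3.67
tool_pos: [0.6437, -0.1512, 0.1671]
tool_rot: [-0.21, 1.558, 0.208]
contact_force: [0.6, -1.1, 1.5]
opening: -0.0
t 3.67 pos [ 0.6437 -0.1512  0.1671] dater mm [ 50.2  -0.9 167.1] F [ 0.6 -1.1  1.5] open -0.0
shift tool [ 0.0419  0.001  -0.0653]
t 3.72 pos [ 0.6451 -0.1518  0.1698] dater mm [ 51.4  -1.8 169.8] F [ 2.  -0.1  2.3] open 0.0001
```

View pics/side3.png

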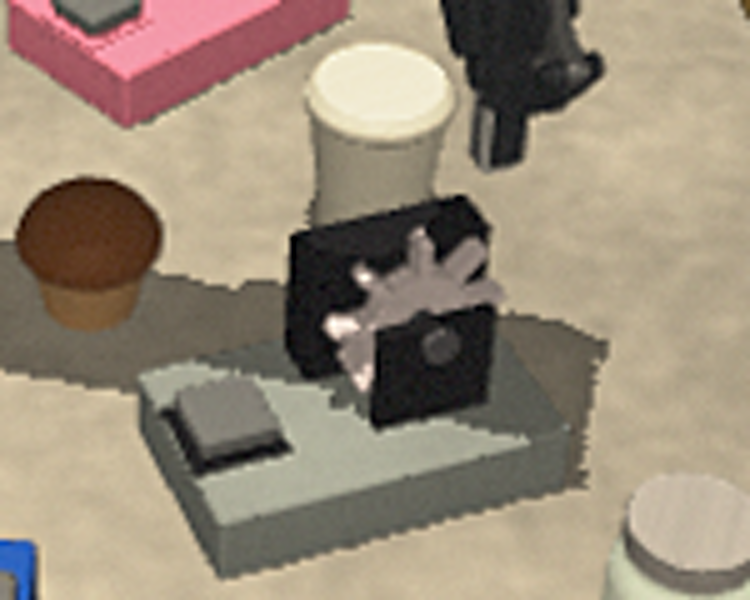

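Run:
```python
import cv2,numpy as np
a=[cv2.imread(f"pics/side{i}.png")[200:420,280:520] for i in(1,3)]
cv2.imwrite("pics/cmp3.png",cv2.resize(np.hstack(a),None,fx=1.6,fy=1.6))
```

```text
(no output)
```

View pics/cmp3.png

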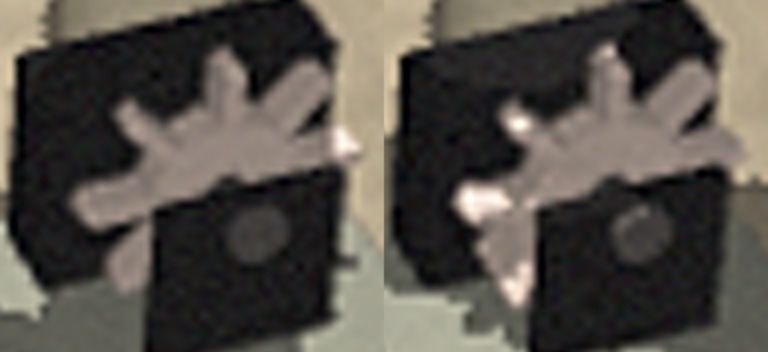

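```bash
python3 -m handwheel '[0,0,0.001,-0.035,0,0,0, 0,0,0.001,-0.063,0,0,0, 0,0,0.001,-0.063,0,0,0, 0,0.025,0.001,-0.063,0,0,0, 0,0.04,0.001,-0.063,0,0,0, 0,0.04,0.001,-0.063,0,0,0, 0,0.04,0.001,-0.063,0,0,0]' && python3 -m handwheel '[0,0,0,0.008,0,0,0, 0,0,0,0.016,0,0,0, 0,0,0,0.024,0,0,0, 0,0,0,0.032,0,0,0, 0,0,0,0.04,0,0,0, 0,0,0,0.048,0,0,0, 0,0,0,0.056,0,0,0, 0,0,0,0.063,0,0,0, 0,0,0,0.063,0,0,0, 0,-0.03,0,0.063,0,0,0, 0,-0.04,0,0.063,0,0,0]'
python3 - <<'E'
from h import *
n="side";p,d=ctrl.get_image(n);c=p[219:339,284:434];cv2.imwrite(f"pics/{n}4.png",cv2.resize(c,None,fx=5,fy=5,interpolation=cv2.INTER_CUBIC))
st()
E
```

```text
t: 4.3
tool_pos: [0.5809, -0.1663, 0.1234]
tool_rot: [-0.208, 1.562, 0.209]
contact_force: [-0.3, -0.7, -0.2]
opening: -0.0003
t: 5.22
tool_pos: [0.6432, -0.1502, 0.1669]
tool_rot: [-0.21, 1.558, 0.208]
contact_force: [1.6, -1.0, 2.1]
opening: -0.0
t 5.27 pos [ 0.6446 -0.1508  0.1697] dater mm [ 51.2  -0.8 169.7] F [ 1.3 -0.1  2.3] open 0.0
```

View pics/side4.png

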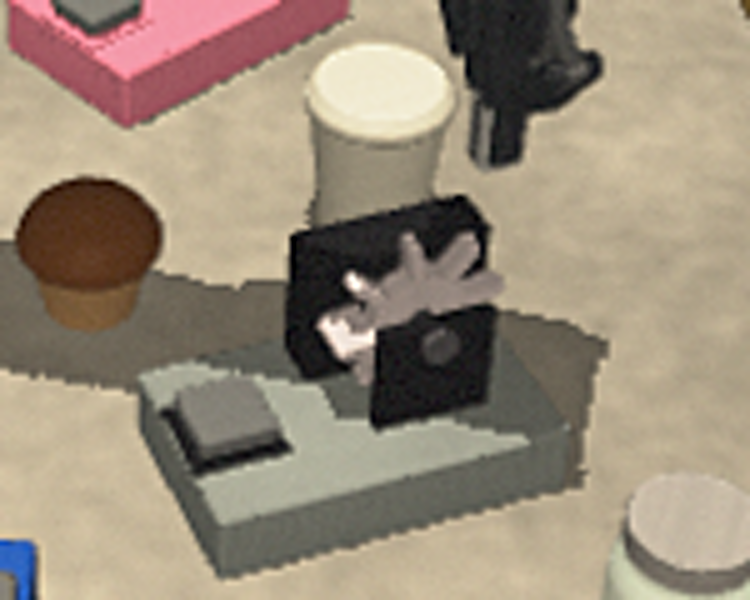

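```bash
python3 -m handwheel '[0,0,0.001,-0.035,0,0,0, 0,0,0.001,-0.063,0,0,0, 0,0,0.001,-0.063,0,0,0, 0,0,0.001,-0.063,0,0,0]'
python3 - <<'E'
from h import *
n="side";p,d=ctrl.get_image(n);c=p[219:339,284:434];cv2.imwrite(f"pics/{n}5.png",cv2.resize(c,None,fx=5,fy=5,interpolation=cv2.INTER_CUBIC))
togo(-.015,0,.125)
E
```

```text
t: 5.6
tool_pos: [0.5801, -0.1659, 0.164]
tool_rot: [-0.207, 1.56, 0.208]
contact_force: [0.8, -0.2, -0.3]
opening: 0.0
t 5.65 pos [ 0.581  -0.1658  0.1644] dater mm [-14.1   1.4 164.4] F [0.7 0.4 0.2] open -0.0002
shift tool [ 0.0394 -0.0014 -0.001 ]
```

View pics/side5.png

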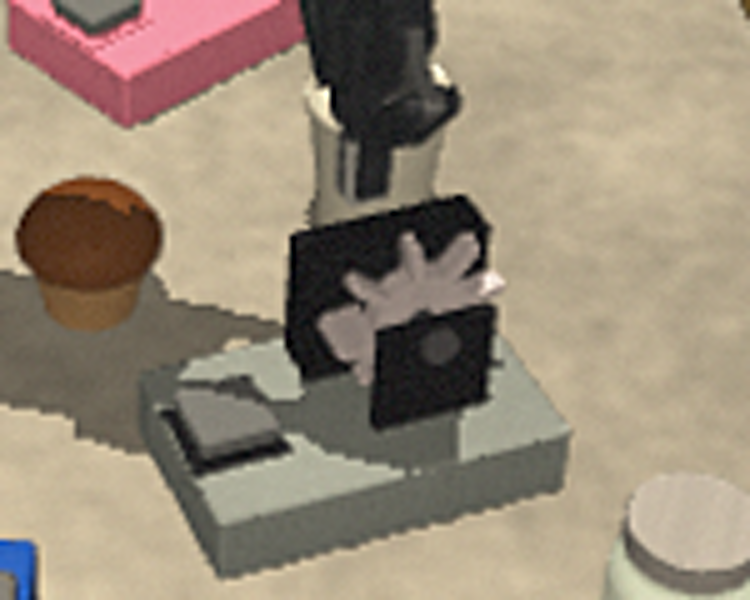

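```bash
python3 -m handwheel '[0,0.02,0,-0.003,0,0,0, 0,0.04,0,-0.003,0,0,0, 0,0.04,0,-0.003,0,0,0, 0,0.04,0,-0.003,0,0,0]' && python3 -m handwheel '[0,0,0,0.008,0,0,0, 0,0,0,0.016,0,0,0, 0,0,0,0.024,0,0,0, 0,0,0,0.032,0,0,0, 0,0,0,0.04,0,0,0, 0,0,0,0.048,0,0,0, 0,0,0,0.056,0,0,0, 0,0,0,0.066,0,0,0, 0,0,0,0.066,0,0,0, 0,-0.03,0,0.066,0,0,0, 0,-0.04,0,0.066,0,0,0]'
python3 - <<'E'
from h import *
n="side";p,d=ctrl.get_image(n);c=p[219:339,284:434];cv2.imwrite(f"pics/{n}6.png",cv2.resize(c,None,fx=5,fy=5,interpolation=cv2.INTER_CUBIC))
st()
E
```

```text
t: 5.98
tool_pos: [0.578, -0.1659, 0.1232]
tool_rot: [-0.208, 1.563, 0.21]
contact_force: [-0.5, 0.0, 0.1]
opening: -0.0003
t: 6.9
tool_pos: [0.6431, -0.1492, 0.1669]
tool_rot: [-0.21, 1.558, 0.208]
contact_force: [0.9, -0.4, 1.6]
opening: -0.0001
t 6.95 pos [ 0.6445 -0.1498  0.1697] dater mm [ 51.4   0.2 169.7] F [ 1.1 -0.4  1.8] open -0.0001
```

View pics/side6.png

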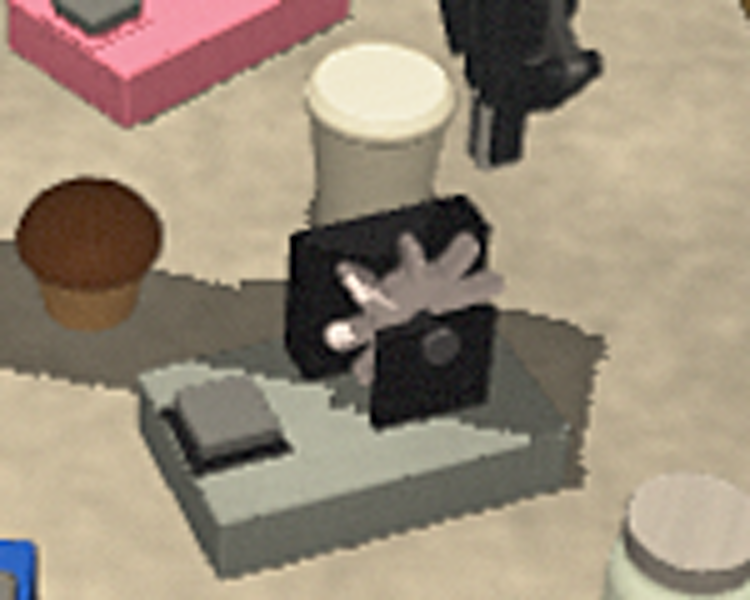

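```bash
python3 -m handwheel '[0,0,0,-0.035,0,0,0, 0,0,0,-0.066,0,0,0, 0,0,0,-0.066,0,0,0, 0,0.025,0,-0.066,0,0,0, 0,0.04,0,-0.066,0,0,0, 0,0.04,0,-0.066,0,0,0, 0,0.04,0,-0.066,0,0,0]' && python3 -m handwheel '[0,0,0,0.008,0,0,0, 0,0,0,0.016,0,0,0, 0,0,0,0.024,0,0,0, 0,0,0,0.032,0,0,0, 0,0,0,0.04,0,0,0, 0,0,0,0.048,0,0,0, 0,0,0,0.056,0,0,0, 0,0,0,0.066,0,0,0, 0,0,0,0.066,0,0,0, 0,-0.03,0,0.066,0,0,0, 0,-0.04,0,0.066,0,0,0]'
python3 - <<'E'
from h import *
n="side";p,d=ctrl.get_image(n);c=p[219:339,284:434];cv2.imwrite(f"pics/{n}7.png",cv2.resize(c,None,fx=5,fy=5,interpolation=cv2.INTER_CUBIC))
st()
E
```

```text
t: 7.53
tool_pos: [0.5776, -0.1662, 0.1234]
tool_rot: [-0.208, 1.562, 0.209]
contact_force: [0.2, 0.7, 0.4]
opening: 0.0003
t: 8.45
tool_pos: [0.6432, -0.1492, 0.167]
tool_rot: [-0.21, 1.558, 0.208]
contact_force: [0.7, -0.4, 1.2]
opening: 0.0002
t 8.5 pos [ 0.6446 -0.1498  0.1698] dater mm [ 51.4   0.2 169.8] F [ 1.2 -0.6  2.4] open -0.0001
```

View pics/side7.png

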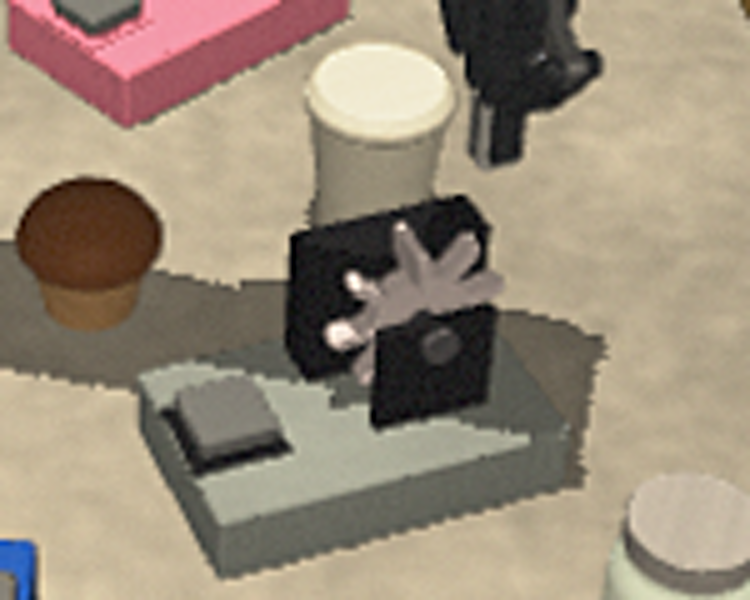

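```bash
cat >> h.py <<'E'
def ang(u,v,yp):  # crop px (x5, origin 284,219) -> dater plane y=yp, angle from up toward +x
    c=ctrl.camera_params("side");f=240/np.tan(np.radians(c["fov_y"]/2))
    R=np.array(c["R"]);C=-R.T@np.array(c["t"]);d=R.T@np.array([(284+u/5-.4-c["cx"])/f,(219+v/5-.4-c["cy"])/f,1])
    C2=todater(C);d2=np.array([d@E_,d@N_,d[2]]);P=C2+d2*(yp-C2[1])/d2[1]
    r=P-[.015,0,.087];return np.degrees(np.arctan2(r[0],r[2])).round(1),np.hypot(r[0],r[2]).round(4)
E
python3 - <<'E'
import cv2,numpy as np
a=[cv2.imread(f"pics/side{i}.png")[210:350,310:520] for i in(1,3,5,7)]
cv2.imwrite("pics/cmp7.png",cv2.resize(np.vstack([np.hstack(a[:2]),np.hstack(a[2:])]),None,fx=1.9,fy=1.9))
E
```

```text
(no output)
```

View pics/cmp7.png

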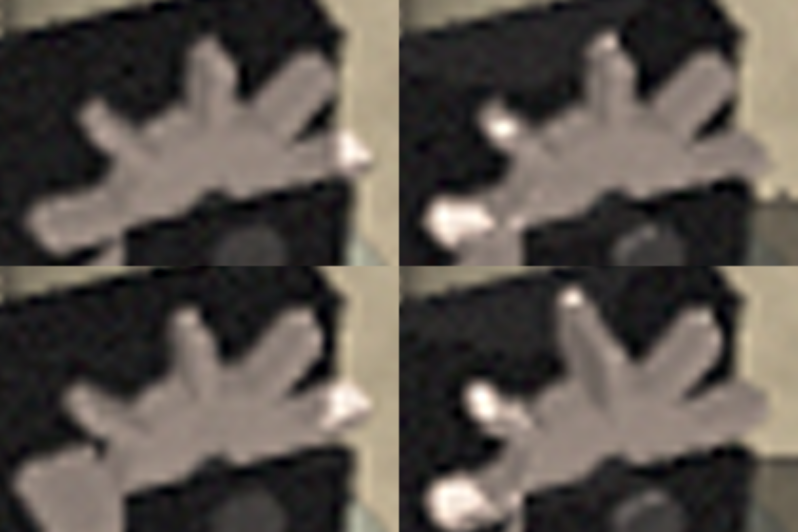

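Run:
```python
from h import *
A=lambda x,y:ang(310+x/1.9,210+y/1.9,-.006)
for nm,a,b in(("1",(318,75),(48,238)),("3",(720-399,72),(455-399,238)),("5",(307,322-266),None),("7",(707-399,325-266),(455-399,512-266))):
    print(nm,"+45:",A(*a),"-90:",A(*b) if b else "")
```

```text
1 +45: (np.float64(38.3), np.float64(0.0469)) -90: (np.float64(-82.6), np.float64(0.0411))
3 +45: (np.float64(38.5), np.float64(0.048)) -90: (np.float64(-83.1), np.float64(0.0389))
5 +45: (np.float64(30.3), np.float64(0.0506)) -90: 
7 +45: (np.float64(31.2), np.float64(0.0499)) -90: (np.float64(-86.9), np.float64(0.0385))
```

```bash
python3 -m handwheel '[0,0,0,-0.035,0,0,0, 0,0,0,-0.066,0,0,0, 0,0,0,-0.066,0,0,0, 0,0.025,0,-0.066,0,0,0, 0,0.04,0,-0.066,0,0,0, 0,0.04,0,-0.066,0,0,0, 0,0.04,0,-0.064,0,0,0, 0,0.04,0,-0.061,0,0,0, 0,0.04,0,-0.058,0,0,0, 0,0.04,0,-0.055,0,0,0, 0,0.04,0,-0.055,0,0,0]'
python3 - <<'E'
from h import *
n="side";p,d=ctrl.get_image(n);c=p[219:339,284:434];cv2.imwrite(f"pics/{n}8.png",cv2.resize(c,None,fx=5,fy=5,interpolation=cv2.INTER_CUBIC))
st()
a=[cv2.imread(f"pics/side{i}.png")[190:350,310:520] for i in(3,8)]
cv2.imwrite("pics/cmp8.png",cv2.resize(np.hstack(a),None,fx=1.9,fy=1.9))
E
```

```text
t: 9.42
tool_pos: [0.59, -0.1636, 0.1256]
tool_rot: [-0.21, 1.559, 0.208]
contact_force: [-0.2, -0.1, -0.1]
opening: -0.0003
t 9.47 pos [ 0.5896 -0.1636  0.1252] dater mm [ -5.2   1.3 125.2] F [ 0.4 -0.2 -0.6] open -0.0002
```

View pics/cmp8.png

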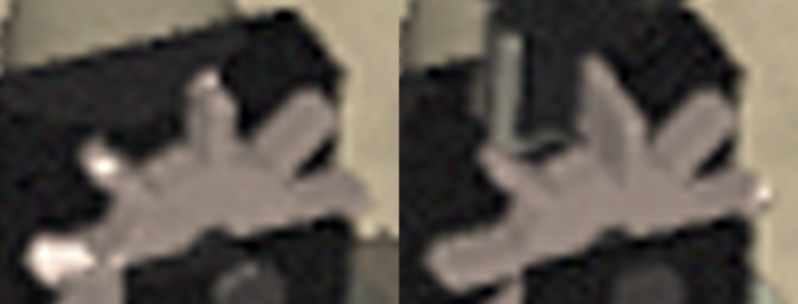

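```bash
python3 -m handwheel '[0,0,0,-0.006,0,0,0, 0,0,0,-0.012,0,0,0, 0,-0.03,0,-0.014,0,0,0, 0,-0.06,0,-0.05,0,0,0, 0,-0.06,0,-0.085,0,0,0, 0,-0.06,0,-0.085,0,0,0]'
python3 - <<'E'
from h import *
n="side";p,d=ctrl.get_image(n);c=p[219:339,284:434];cv2.imwrite(f"pics/{n}9.png",cv2.resize(c,None,fx=5,fy=5,interpolation=cv2.INTER_CUBIC))
togo(-.082,0,.075)
a=[cv2.imread(f"pics/side{i}.png")[190:350,310:520] for i in(3,9)]
cv2.imwrite("pics/cmp9.png",cv2.resize(np.hstack(a),None,fx=1.9,fy=1.9))
E
```

```text
t: 9.97
tool_pos: [0.5028, -0.1871, 0.1859]
tool_rot: [-0.208, 1.561, 0.205]
contact_force: [0.2, -0.6, -0.7]
opening: 0.0002
t 10.02 pos [ 0.5044 -0.1865  0.1851] dater mm [-93.5   1.6 185.1] F [-0.1 -0.4 -0.4] open 0.0002
shift tool [ 0.1101 -0.0014  0.0114]
```

View pics/cmp9.png

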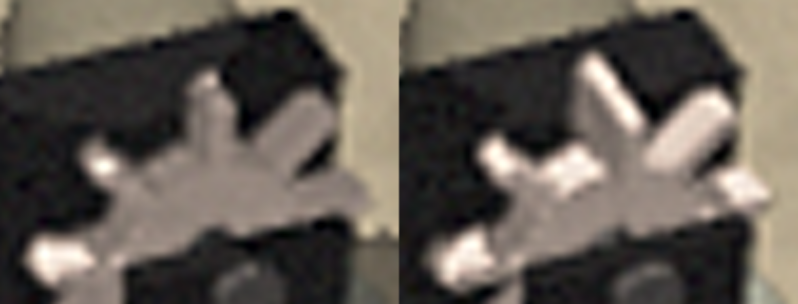

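View pics/side9.png

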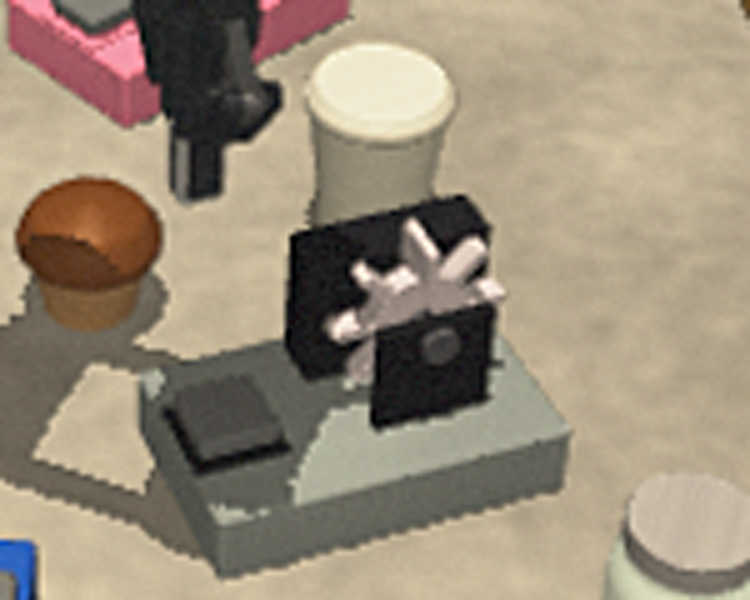

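```bash
python3 -m handwheel '[0,0.035,0,0.011,0,0,0, 0,0.07,0,0.011,0,0,0, 0,0.1,0,0.011,0,0,0, 0,0.115,0,0.011,0,0,0, 0,0.12,0,0.011,0,0,0, 0,0.12,0,0.011,0,0,0, 0,0.12,0,0.011,0,0,0]'
python3 - <<'E'
from h import *
n="side";p,d=ctrl.get_image(n);c=p[219:339,284:434];cv2.imwrite(f"pics/{n}10.png",cv2.resize(c,None,fx=5,fy=5,interpolation=cv2.INTER_CUBIC))
togo(-.081,0,.05)
E
```

```text
t: 10.6
tool_pos: [0.5179, -0.1832, 0.065]
tool_rot: [-0.209, 1.56, 0.208]
contact_force: [0.0, -0.1, 0.1]
opening: -0.0
t 10.65 pos [ 0.5185 -0.1835  0.0659] dater mm [-79.1   0.7  65.9] F [ 1.4 -0.4  0.3] open -0.0003
shift tool [ 0.0159 -0.0007 -0.0019]
```

View pics/side10.png

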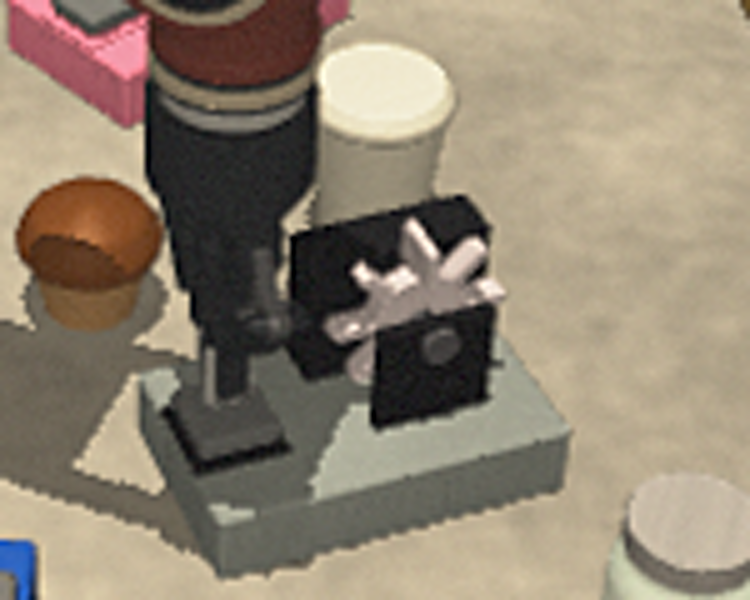

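```bash
python3 -m handwheel '[0,0.005,0,-0.001,0,0,0, 0,0.01,0,-0.001,0,0,0, 0,0.013,0,-0.001,0,0,0, 0,0.014,0,-0.001,0,0,0, 0,0.015,0,-0.001,0,0,0, 0,0.015,0,-0.001,0,0,0, 0,0.015,0,-0.001,0,0,0]'
```

```text
t: 11.23
tool_pos: [0.5173, -0.1838, 0.0503]
tool_rot: [-0.21, 1.559, 0.207]
contact_force: [2.3, -1.3, 4.9]
opening: 0.0001
```

```bash
python3 -m handwheel '[0,0.001,0,0,0,0,0, 0,0.0015,0,0,0,0,0, 0,0.002,0,0,0,0,0, 0,0.002,0,0,0,0,0]'
```

```text
t: 11.57
tool_pos: [0.5173, -0.1839, 0.0499]
tool_rot: [-0.21, 1.56, 0.208]
contact_force: [-2.7, 0.9, 14.4]
opening: 0.0
```

Force jumped to 14 N with no further travel, so the key is on its stop. Release it.

```bash
python3 -m handwheel '[0,-0.006,0,0,0,0,0, 0,-0.015,0,0,0,0,0, 0,-0.04,0,0,0,0,0, 0,-0.08,0,0,0,0,0, 0,-0.12,0,0,0,0,0, 0,-0.15,0,-0.02,0,0,0, 0,-0.15,0.03,-0.05,0,0,0, 0,-0.15,0.06,-0.08,0,0,0, 0,-0.15,0.06,-0.08,0,0,0]'
python3 - <<'E'
from h import *
for n in("side","top"):
    p,d=ctrl.get_image(n);cv2.imwrite(f"pics/{n}11f.png",p)
    if n=="side":
        c=p[219:339,284:434];cv2.imwrite(f"pics/{n}11.png",cv2.resize(c,None,fx=5,fy=5,interpolation=cv2.INTER_CUBIC))
st()
E
```

```text
t: 12.32
tool_pos: [0.4169, -0.1424, 0.1943]
tool_rot: [-0.206, 1.567, 0.213]
contact_force: [-0.0, 0.3, -1.9]
opening: 0.0
t 12.42 pos [ 0.4213 -0.1451  0.196 ] dater mm [-162.8   63.3  196. ] F [ 0.5 -1.1  0.1] open -0.0001
```

View pics/side11.png

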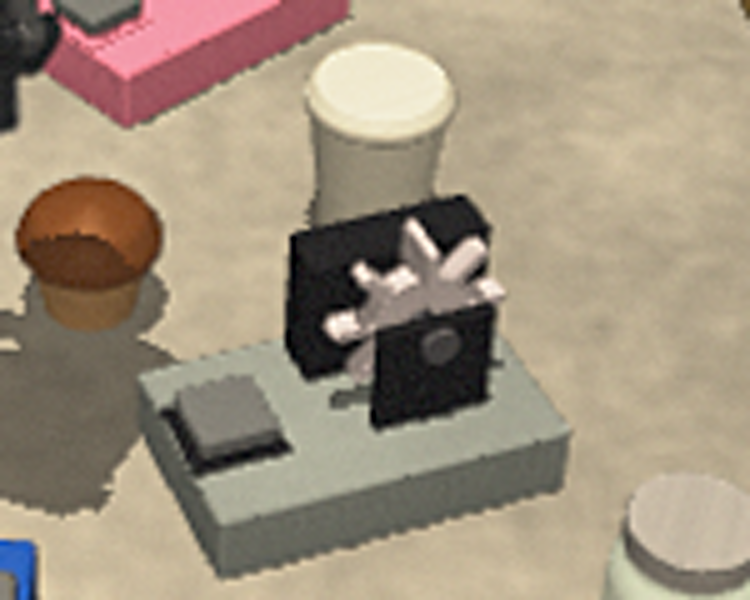

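View pics/top11f.png

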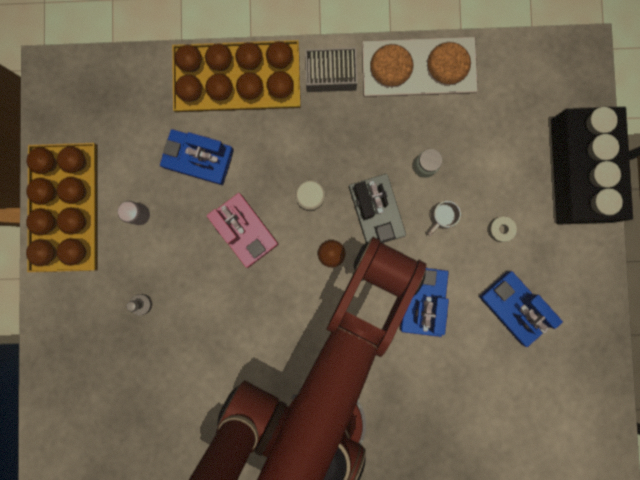

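Run:
```python
import cv2,numpy as np
a=[cv2.imread(f"pics/top{i}.png")[170:250,340:412] for i in("0","11f")]
cv2.imwrite("pics/cmp11.png",cv2.resize(np.hstack(a),None,fx=5.5,fy=5.5,interpolation=cv2.INTER_CUBIC))
```

```text
(no output)
```

View pics/cmp11.png

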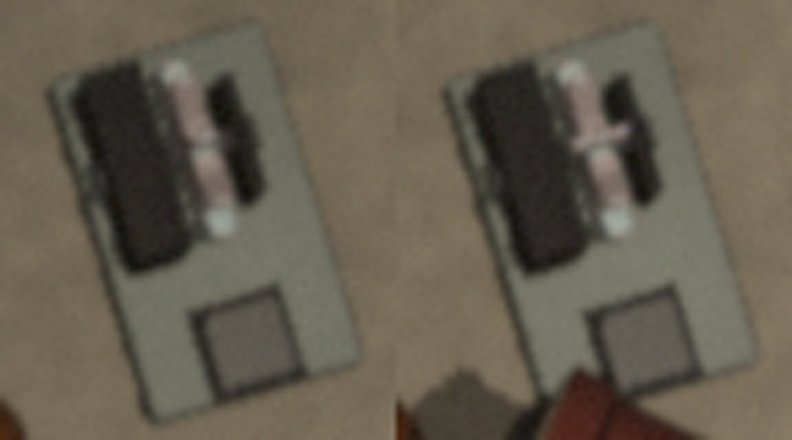

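```bash
python3 -c "
from station import ctrl
print(ctrl.finish_job(), ctrl.get_obs()['t'])"
```

```text
the job is handed in; nothing more can be done
the job is handed in; nothing more can be done
```

The dater is set for today and the print key has been pressed and released. I handed the job in at about 12.4 s of the 54 s allowed.

- **Day wheel:** It started four clicks short, and I flicked it four times on the grey dater. After the second, third and fourth flicks it rested about 4–8° short of the click. I closed the last gap by pushing the wide tooth gently until it stood straight, then backed the finger off.
- **Print key:** I pressed it until it stopped, at about 50 mm height with the force rising to about 14 N. I then released it and moved the arm clear.
- **Last checks:** The side and top pictures both show the wide tooth upright, to within a few degrees by eye, and the key up. The box is where it was, with no visible shift. In the top picture nothing around the dater has moved, and the force reading was about zero.

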